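# Thread a long profile out of a controller chassis

## Robot

A 7-joint arm with a two-finger parallel gripper is mounted at the origin on the work surface. World frame = base frame: x ahead of the robot, y to its left, z up, the work surface at z = 0. Lengths are in m, angles in rad, forces in N, time in s.
With the tool pointing down it reaches from about 0.425 to 0.95 m from the base axis. Payload 4.7 kg.
Tool frame: the origin (TCP) lies between the finger pads; the fingertips stand 25 mm ahead of it and the grasp point (between the pads) lies 6 mm ahead of it; z points along the fingers, y is the line along which they close (so a half turn about z gives the same grasp; the last joint's range is limited). The gripper opens to 85 mm and grips with 20 to 120 N. Pads are 22 mm wide; open, the fingers measure 114 mm over their backs; the gripper's body (76 mm by 85 mm) begins 54 mm behind the grasp point. The pads swing forward as they close: fully open they stand 13 mm farther back than shut.
Start: joints at [1.299, 0.469, -0.049, 1.532, 0.024, 1.141, -0.082], TCP at [0.162, -0.655, 0.256] pointing down, gripper open.
Joint ranges: [-2.59, 2.59], [-0.33, 1.99], [-1.39, 1.29], [0.1, 2.45], [-1.04, 4.18], [0.21, 1.99], [-2.66, 2.66]. Speed limits (rad/s): [2.57, 2.57, 3.14, 3.14, 3.14, 3.14, 3.14].

## Interface

Orientations are given as a 3x3 rotation matrix whose columns are the frame's x, y, z axes.
In Python, from rig import * gives the robot as it stands. Calls block until the motion is done:
- movep(position, orientation): joint-space move of the TCP to a pose.
- move_l(position, attitude=None, feed=0.15, until_force=None): straight line of the TCP; attitude=None keeps the orientation; feed is the mean speed in m/s. With until_force (N) it stops when the force on the tool has changed by that much, and returns True; else False.
- move_joints(angles): joint-space move.
- command_gripper(opening, newtons=None): finger opening in m; newtons is the grip in N (None keeps the last); returns when the fingers have stopped.
- sleep(seconds).
- inverse_kinematics(position, orientation): joint angles nearest the present ones, or None.
- sense(): the state.
- camera(name): name is "scene" or "top" or "wrist"; returns (picture, depth): 480x640x3 uint8, red, green, blue; 480x640 float32, m along the optical axis (not along the pixel's ray), 0 where there is no reading.
- camera_params(name): a dict with "K" (3x3 intrinsics, pixels), "position" and "rotation" of the camera in the world; the wrist camera has in their place "tool_from_camera" (4x4, takes a point from camera to tool coordinates, whose origin is the TCP and whose axes are the flange's). Camera axes: x right, y down, z forward; pixel columns grow to the right and rows downward; lengths in m; the calibration is good to about 2 mm. A picture is of the moment at which its call begins: read the wrist's pose just before it. camera_params takes no time and is no camera call.
A pose or a line that the arm cannot do raises Unreachable and nothing moves.
- finish_job(): hands the job in; it is judged then, once.
The state is a dict: "time_s": time; "joint_pos": joint angles; "qd": joint speeds; "joint_efforts": joint torques, N m; "position": TCP position; "tcp_rot": TCP orientation; "wrist_force": force on the tool from outside, world axes, zero at the start; "ft_torque": the same for the moment, N m; "finger_gap": finger opening in m; "gripper_force": force on a finger pad.
Only numpy, scipy, OpenCV 4.12 (cv2) and the standard library are available. Lean on these libraries where they do the work, as an engineer would, in place of code of your own. Each camera call takes 0.05 s, during which the arm holds its last target. There are 200 camera calls.

## Task

The long aluminium profile lies in the bottom of the open chassis with both ends caught under the cross ties, and a motor blocks the pocket past one of its ends. Slide it into the pocket without the motor until its other end comes free of its tie, tilt that end up and draw the profile slantwise out through the opening between the ties, without forcing it against the chassis. Finish holding it still in the gripper, its whole length well clear above the chassis, and leave everything else on the bench where it is.

Things in the scene. Friction and masses are not known exactly. Their poses are not given: they have to be found in the camera images.
- chassis: Open-topped grey sheet-metal chassis, bolted to the bench; outside 138 (x) x 340 (y) x 70 mm high, inside 130 x 332 mm, walls and floor 4 mm (inner floor 4 mm above the bench). Origin at the centre of its underside on the bench, y along its length. Two cross ties leave an opening 176 mm long and 130 mm wide in the middle; past each tie is an end pocket, 100 to 166 mm from the centre, open above.
- tie_p (a point): Middle of the top of the fixed cross tie at the chassis' +y, 94 mm from its centre: a flat steel bar across the whole width, 12 mm wide along the chassis, underside 62 mm and top 70 mm above the bench, level with the rim. Axes as the chassis.
- tie_n (a point): The same for the other cross tie, at the chassis' -y, 94 mm from its centre.
- motor_mid (a point): Centre of a black and silver stepper motor, 42 x 42 x 48 mm high with a 10 mm shaft stub on top, fixed on the chassis floor in the middle of one of the end pockets, 144.5 mm from the chassis centre; which end differs from start to start. It blocks the profile's way: its inner face is 123.5 mm from the chassis centre. Axes as the chassis.
- terminals_mid (a point): Middle of the other end pocket, 144.5 mm from the chassis centre, 14 mm above its floor. Two white terminal blocks, 22 x 40 x 28 mm high, are fixed there, one against each side wall, leaving a free way 85 mm wide down the middle to the end wall, 166 mm from the chassis centre. Axes as the chassis.
- bar_mid (a point): Centre of the loose aluminium profile, 20 x 20 mm in section and 230 mm long along its own y, about 0.12 kg. It starts lying on the chassis floor, roughly along the chassis and centred in it, both ends under the ties; its centre is then 14 mm above the bench, its top 24 mm.
- bar_end_p (a point): Centre of the profile's end face at its own +y, 115 mm from its centre.
- bar_end_n (a point): Centre of the profile's end face at its own -y, 115 mm from its centre.
- offcut_spot (a point): Bystander: short 20 x 20 x 110 mm offcut of the same profile, on the bench beyond the chassis. The point is on its axis or at its middle, 20 mm above its underside.
- servo_spot (a point): Bystander: small black servo with a white horn, about 20 x 54 x 42 mm, beyond the chassis. The point is on its axis or at its middle, 20 mm above its underside.
- screwdriver_spot (a point): Bystander: black-handled screwdriver, near the robot. The point is 20 mm above the middle of its underside.
- spool_spot (a point): Bystander: filament spool lying flat, 190 mm across, 60 mm high, left of the chassis. The point is on its axis or at its middle, 20 mm above its underside.
- tray_spot (a point): Bystander: grey open parts tray 130 x 180 x 40 mm, right of the chassis. The point is on its axis or at its middle, 20 mm above its underside.
- mug_spot (a point): Bystander: white mug 80 mm across, 90 mm high, far left. The point is on its axis or at its middle, 20 mm above its underside.
- bottle_spot (a point): Bystander: bottle 60 mm across, 160 mm high, far right. The point is on its axis or at its middle, 20 mm above its underside.

How it is judged:
By the outcome, as a careful person would: the job done as asked, in the order asked, and still so for the second after the job is handed in, while the arm keeps its last pose, push and grip.
It also fails if it takes over 40 s, if anything falls off the work surface, if the arm or the gripper's body presses on something with over 40 N, if the wrist force passes 120 N, or if a joint passes its speed limit or range.

## Working session

There is one attempt and no reset: what is moved stays moved. The work goes in short steps, each a Python script; the robot and the scene stay as the last script left them, time stands still between calls to the robot, and variables do not carry over. Pictures are saved under pics/ and viewed, at most 10 in all, crops included, and the job is handed in when it is done.

```bash
ls; mkdir -p pics; python3 - <<'E'
from rig import *
import cv2,numpy as np
for n in ["top","scene"]:
    p,d=camera(n); np.savez(f"pics/{n}.npz",p=p,d=d); cv2.imwrite(f"pics/{n}0.png",p[:,:,::-1])
    c=camera_params(n); print(n,c["K"],c["position"],c["rotation"])
print(camera_params("wrist"))
s=sense(); print(s["time_s"],s["position"],s["tcp_rot"],s["finger_gap"])
E
```

```text
pics
top [[576.46001746   0.         308.29943108]
 [  0.         576.46001746 235.67138767]
 [  0.           0.           1.        ]] [0.35286497 0.01818961 1.4108627 ] [[ 0.02857149 -0.99179886  0.12457408]
 [-0.99923114 -0.03168577 -0.02308978]
 [ 0.02684764 -0.12381859 -0.99194161]]
scene [[618.83101899   0.         301.46157134]
 [  0.         618.83101899 241.16956774]
 [  0.           0.           1.        ]] [ 1.31240911 -0.81739229  0.89616044] [[ 0.70995718  0.41489068 -0.56905759]
 [ 0.70385465 -0.39112931  0.59296417]
 [ 0.02344021 -0.82151299 -0.56970779]]
{'K': array([[333.39608887,   0.        , 318.13508187],
       [  0.        , 333.39608887, 239.12083123],
       [  0.        ,   0.        ,   1.        ]]), 'tool_from_camera': array([[-6.35325944e-04, -9.65163918e-01, -2.61645196e-01,
         6.50317176e-02],
       [ 9.99999387e-01, -8.50348125e-04,  7.08592306e-04,
        -6.53883272e-05],
       [-9.06397227e-04, -2.61644585e-01,  9.65163867e-01,
        -1.17000756e-01],
       [ 0.00000000e+00,  0.00000000e+00,  0.00000000e+00,
         1.00000000e+00]])}
0.1 [ 0.16219881 -0.65471588  0.25534624] [[ 9.70663936e-01  2.40439802e-01 -4.75063192e-04]
 [ 2.40440268e-01 -9.70662355e-01  1.75228267e-03]
 [-3.98074592e-05 -1.81510191e-03 -9.99998352e-01]] 0.08551767994430301
```

View pics/top0.png

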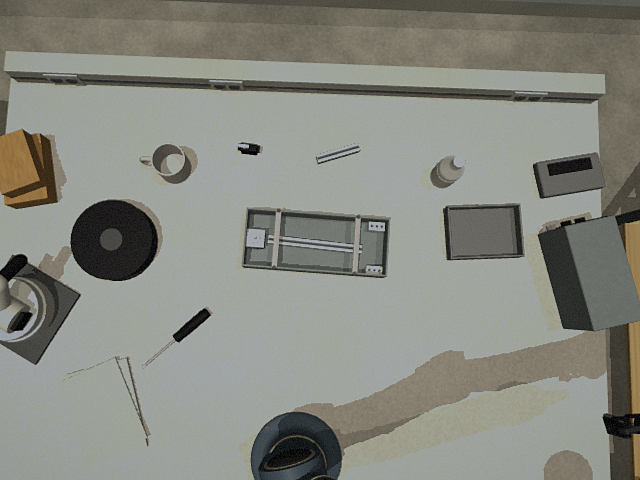

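The top view shows the chassis with corners at about (247,208), (390,216), (387,276) and (243,267). The motor is in the left pocket (257,238), which is world +y. The white terminals are at the right (377,226) and (373,269), and the bar runs from (275,241) to (355,247). I'll measure them.

```bash
cat > vis.py <<'E'
import numpy as np,cv2
from rig import camera_params
def cloud(n,d):
    c=camera_params(n);K=c["K"];v,u=np.mgrid[:480,:640]
    r=np.stack([(u-K[0,2])/K[0,0],(v-K[1,2])/K[1,1],np.ones(u.shape)],-1)
    return (r*d[...,None])@np.array(c["rotation"]).T+c["position"]
def toplane(n,uv,z):
    c=camera_params(n);K=c["K"];uv=np.atleast_2d(uv)
    r=np.c_[(uv-[K[0,2],K[1,2]])/[K[0,0],K[1,1]],np.ones(len(uv))]@np.array(c["rotation"]).T
    return c["position"]+r*((z-c["position"][2])/r[:,2])[:,None]
E
python3 - <<'E'
from vis import *
f=np.load("pics/top.npz");p,d=f["p"],f["d"];P=cloud("top",d)
print("bench z",np.median(P[300:330,250:380,2]))
roi=np.zeros((480,640),bool);roi[200:285,235:400]=1
m=roi&(P[...,2]>.055)&(P[...,2]<.085)&(d>0)
q=P[m];print("rim z",np.median(q[:,2]),m.sum())
pix=np.argwhere(m)[:,::-1].astype(float)
w=toplane("top",pix,.07)[:,:2]
print("rim rect depthmask",cv2.minAreaRect((w*1000).astype(np.float32)))
hsv=cv2.cvtColor(p,cv2.COLOR_RGB2HSV)
for y,x in [(238,257),(246,320),(241,300),(250,300),(226,377),(240,276),(212,320)]: print((x,y),p[y,x],hsv[y,x],P[y,x].round(3))
# bar: bright pixels in opening
mb=np.zeros_like(m);mb[230:258,285:350]=1
mb&=hsv[...,2]>125
pix=np.argwhere(mb)[:,::-1].astype(float);w=toplane("top",pix,.024)[:,:2]
print("bar",cv2.minAreaRect((w*1000).astype(np.float32)),w.mean(0),mb.sum())
mz=roi&(P[...,2]>.016)&(P[...,2]<.03);cv2
a=p[195:290,230:405,::-1].copy();a=cv2.resize(a,None,fx=4.5,fy=4.5,interpolation=cv2.INTER_CUBIC);cv2.imwrite("pics/c1.png",a)
g=np.load("pics/scene.npz");cv2.imwrite("pics/c2.png",g["p"][:,:,::-1])
E
```

```text
bench z -0.0006834640753388133
rim z 0.06888765643120265 1591
rim rect depthmask ((508.57110595703125, -31.952484130859375), (339.8096923828125, 140.0769805908203), 87.4468002319336)
(257, 238) [164 170 176] [105  17 176] [0.514 0.108 0.055]
(320, 246) [163 169 176] [106  19 176] [ 0.503 -0.043  0.025]
(300, 241) [112 117 119] [ 99  15 119] [0.513 0.006 0.024]
(300, 250) [113 119 113] [ 60  13 119] [0.494 0.005 0.003]
(377, 226) [77 79 73] [40 19 79] [ 0.554 -0.179  0.036]
(276, 240) [158 155 147] [ 22  18 158] [0.51  0.062 0.062]
(320, 212) [141 130 112] [ 19  52 141] [ 0.59  -0.042  0.003]
bar ((508.6884460449219, -35.794532775878906), (65.83077239990234, 155.1748809814453), 1.845246434211731) [ 0.50824332 -0.03416378] 435
```

View pics/c1.png

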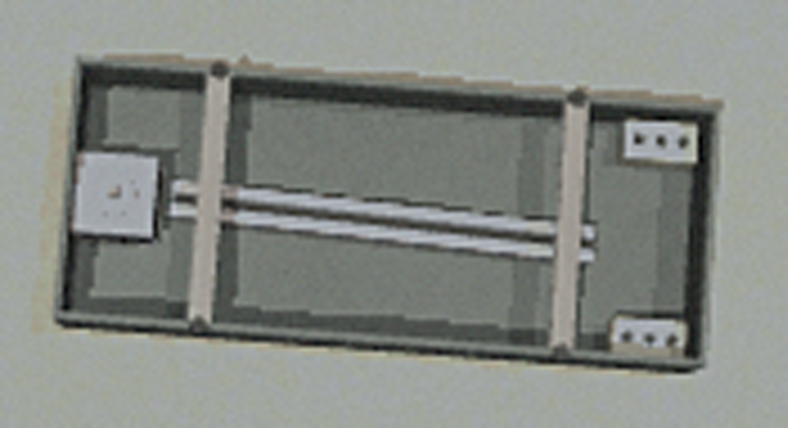

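The crop shows the motor top at (115,195) and the bar ends at about (171,198) and (597,243), with terminals in the right pocket. The rim measures 340 x 140 mm at z 0.069, as specified. Next I'll measure the bar precisely and check that the path is reachable.

```bash
cat > plan.py <<'E'
import numpy as np
C=np.array([.5086,-.0320]);ca=np.deg2rad(87.45)
ey=np.array([np.cos(ca),np.sin(ca),0]);ez=np.array([0,0,1.]);ex=np.cross(ey,ez)
RC=np.c_[ex,ey,ez]                       # chassis axes
def w2c(p): return (np.asarray(p)-[*C,0])@RC
def c2w(p): return RC@np.asarray(p)+[*C,0]
# tool: z down, x along chassis +y, y = z x x
def tool(th,yaw=0):   # pitch th raises +y end; yaw about vertical
    c,s=np.cos(th),np.sin(th);Y=np.array([0,c,s]);Z=np.array([0,s,-c])
    R=np.c_[Y,np.cross(Z,Y),Z];a,b=np.cos(yaw),np.sin(yaw)
    return RC@np.array([[a,-b,0],[b,a,0],[0,0,1]])@R
E
python3 - <<'E'
from vis import *;from plan import *;from rig import *
f=np.load("pics/top.npz");p,d=f["p"],f["d"];P=cloud("top",d)
Q=w2c(P)
m=(np.abs(Q[...,0])<.04)&(np.abs(Q[...,1])<.122)&(Q[...,2]>.015)&(Q[...,2]<.033)
n,l,st,ce=cv2.connectedComponentsWithStats(m.astype(np.uint8));print(st[1:][st[1:,4]>15])
q=w2c(toplane("top",np.argwhere(m)[:,::-1].astype(float),.024))
mid=q[np.abs(q[:,1])<.08];k=np.polyfit(mid[:,1],mid[:,0],1);print("bar x=k*y+b",k,"yaw deg",np.rad2deg(-np.arctan(k[0])))
r=mid[:,0]-np.polyval(k,mid[:,1]);print("width",np.percentile(r,[3,97]))
e=w2c(toplane("top",np.array([[230+171/4.5,195+199/4.5],[230+597/4.5,195+243/4.5]])-.4,.024));print("ends by eye",e,"mask",q[:,1].min(),q[:,1].max())
ti=w2c(toplane("top",np.array([[230+208/4.5,195+195/4.5],[230+570/4.5,195+225/4.5]])-.4,.07));print("ties",ti)
mo=w2c(toplane("top",np.array([[230+116/4.5,195+195/4.5]])-.4,.052));print("motor",mo)
q0=sense()["joint_pos"]
for th,y,z in [(0,.03,.15),(0,.03,.032),(0,-.01,.034),(.5,-.02,.1),(.5,.03,.3)]:
  for flip in (1,-1):
    R=tool(th)@np.diag([flip,flip,1]);print(th,y,z,flip,inverse_kinematics(c2w([0,y,z]),R))
E
```

```text
[[268 235   6   9  52]
 [279 236  75  17 636]
 [359 245   4   9  29]]
bar x=k*y+b [ 0.0366569  -0.00098292] yaw deg -2.099345630501271
width [-0.00980582  0.00982185]
ends by eye [[ 0.00243819  0.11635299  0.024     ]
 [-0.00388969 -0.11411887  0.024     ]] mask -0.11308250144716103 0.11615055270199287
ties [[ 0.00067514  0.09494202  0.07      ]
 [-0.00065221 -0.09424699  0.07      ]]
motor [[-0.00088713  0.14387971  0.052     ]]
0 0.03 0.15 1 [ 0.52909062  0.43555558 -0.76174357  1.99678815  0.3945014   0.85969409
 -0.49371493]
0 0.03 0.15 -1 [ 0.79273897  0.62192087 -1.17439216  1.98510903  0.68827751  1.00853929
  2.38139291]
0 0.03 0.032 1 [ 0.32397906  0.5800729  -0.51303661  2.0763001   0.49312816  0.6044125
 -0.57722153]
0 0.03 0.032 -1 [ 0.76303035  0.9044649  -1.18630809  2.05450041  1.05822255  0.99024666
  2.0963717 ]
0 -0.01 0.034 1 [ 0.40079754  0.57566647 -0.51066386  2.07583262  0.48548404  0.60674917
 -0.4920057 ]
0 -0.01 0.034 -1 [-0.6657052   0.71916241  0.90816845  2.13497547 -0.89186232  0.73062372
 -2.33927923]
0.5 -0.02 0.1 1 [ 0.78770408  0.58946334 -0.66676142  1.99780659 -0.21050504  0.7501446
  0.31047807]
0.5 -0.02 0.1 -1 [ 0.35073833  0.49473652 -0.09352576  2.02311164 -0.61054747  0.84307128
 -2.45803039]
0.5 0.03 0.3 1 [ 0.81570792  0.29826295 -0.76577654  1.84875304 -0.33004353  1.11118462
  0.17941761]
0.5 0.03 0.3 -1 [-0.69355724  0.34722951  1.11890109  1.92369247 -0.78946786  1.37502134
 -2.46700754]
```

View pics/c2.png

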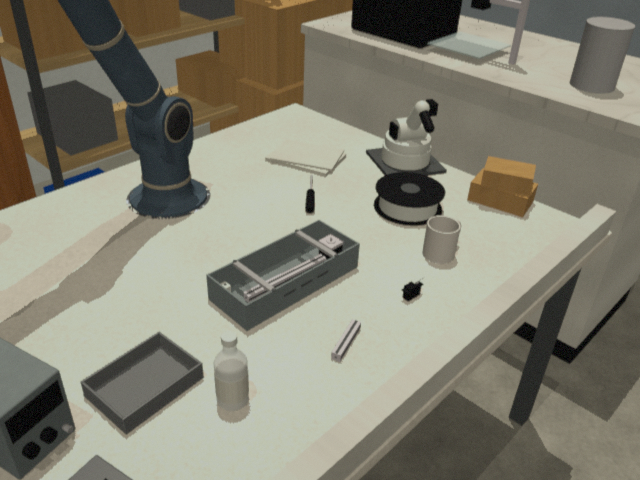

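The geometry agrees with the spec: ties at ±94.5 mm, motor at +y 144 mm, bar centred with -2.1° yaw and ends at about ±115 mm. I'll slide it toward -y. Now approach and grasp.

```bash
python3 - <<'E'
from plan import *;from rig import *
yaw=np.deg2rad(-2.1);R=tool(0,yaw);x=.0367*.03-.001
movep(c2w([x,.03,.25]),R)
command_gripper(.05,80)
move_l(c2w([x,.03,.10]),feed=.2)
print(move_l(c2w([x,.03,.033]),feed=.06,until_force=8))
s=sense();print(s["time_s"],w2c(s["position"]),s["wrist_force"])
command_gripper(.0,80)
s=sense();print(s["time_s"],s["finger_gap"],s["gripper_force"],s["wrist_force"],w2c(s["position"]))
import cv2
p,d=camera("scene");cv2.imwrite("pics/s1.png",cv2.resize(p[180:360,180:400,::-1],None,fx=3,fy=3))
E
```

```text
False
5.325 [0.0004203  0.03006422 0.03334138] [-0.36667379 -0.51041465  0.852392  ]
5.7083 0.017978786319597498 78.98046255111694 [-0.69772924 -0.91077504  5.83708368] [0.00033685 0.02999387 0.03357914]
```

View pics/s1.png

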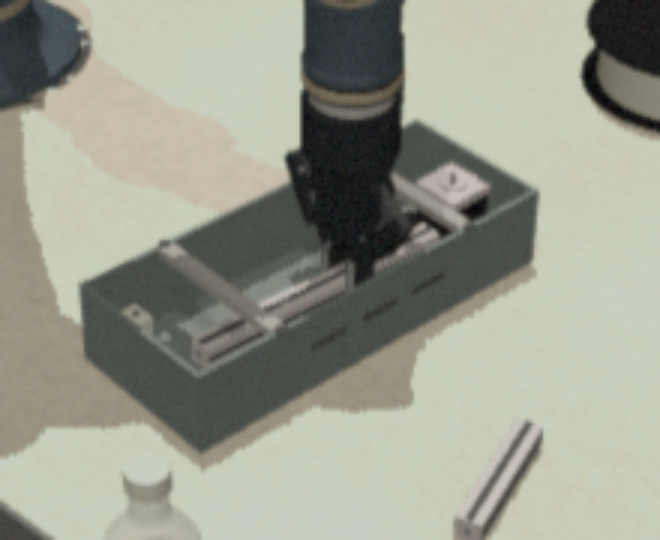

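The profile is gripped near its middle. Next: lift it 3 mm, slide toward -y while straightening it, then tilt in steps.

```bash
cat >> plan.py <<'E'
def pose(yt,zt,deg,x=0):   # TCP from tail lower edge and pitch, chassis frame
    t=np.deg2rad(deg);u=np.array([0,np.cos(t),np.sin(t)]);n=np.array([0,-np.sin(t),np.cos(t)])
    return c2w(np.array([x,yt,zt])+.144*u+.0295*n),tool(t)
E
python3 - <<'E'
from plan import *;from rig import *
import cv2
def rep(t):
    s=sense();print(t,round(s["time_s"],2),w2c(s["position"]).round(4),s["wrist_force"].round(1),s["finger_gap"])
s=sense();p=w2c(s["position"]);p[2]+=.003
move_l(c2w(p),feed=.03);rep("lift")
print(move_l(*pose(-.152,.007,0),feed=.05,until_force=10));rep("slid")
for n in ["scene","top"]:
    a,d=camera(n);a=a[180:360,180:400] if n=="scene" else a[190:290,225:405]
    cv2.imwrite(f"pics/s2{n}.png",cv2.resize(a[:,:,::-1],None,fx=3,fy=3))
E
python3 -c "
import cv2,numpy as np
a=cv2.imread('pics/s2scene.png');b=cv2.imread('pics/s2top.png');o=np.zeros((600,660,3),np.uint8);o[:300,:540]=b;c=a[100:400];o[300:,:660]=c;cv2.imwrite('pics/s2.png',o)"
```

```text
lift 6.03 [0.0003 0.0299 0.0366] [ 0.5 -0.2 -1.2] 0.017517803670211607
False
slid 6.93 [ 0.0001 -0.0077  0.0366] [-0.8  0.  -1.6] 0.018220522634898706
```

View pics/s2.png

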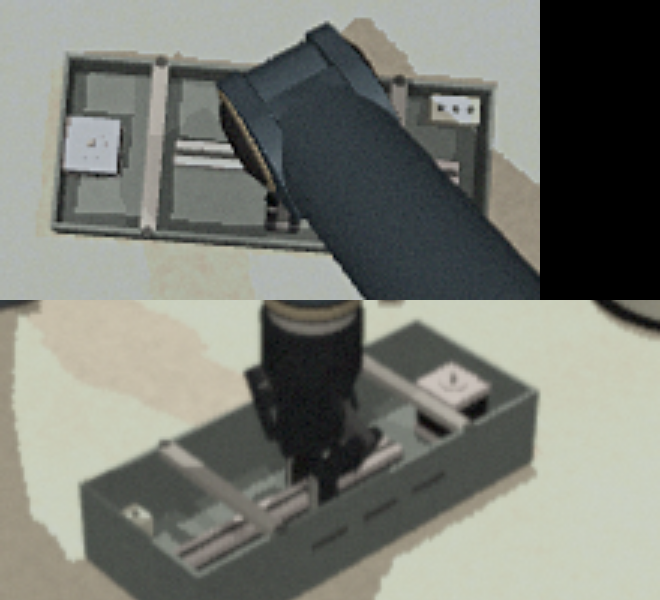

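In the top half, the free end is at (176,153), clear of the tie's edge at x≈168. The tail lies past the other tie, near (458,170). Tilt now.

```bash
python3 - <<'E'
from plan import *;from rig import *
import cv2
for dg in (5,10,15,21):
    hit=move_l(*pose(-.151,.007,dg),feed=.04,until_force=8)
    s=sense();print(dg,hit,round(s["time_s"],2),w2c(s["position"]).round(4),s["wrist_force"].round(1),s["ft_torque"].round(2),s["finger_gap"])
    if hit: break
a,d=camera("scene");cv2.imwrite("pics/s3.png",cv2.resize(a[160:360,180:400,::-1],None,fx=3,fy=3))
E
```

```text
5 False 7.5 [-0.0001 -0.0102  0.0489] [-0.4  0.3 -1.2] [-0.13 -0.01  0.03] 0.017887795671180196
10 False 7.97 [-0.0002 -0.014   0.0609] [-0.6  1.  -1.5] [-0.2   0.04  0.06] 0.0179274511717107
15 False 8.43 [-0.0002 -0.0192  0.0726] [-0.6  0.1 -1.3] [-0.31  0.02 -0.01] 0.017973489402939902
21 False 8.97 [-0.0002 -0.0267  0.086 ] [ 0.5 -0.6 -0.7] [-0.46  0.01 -0.04] 0.018159379581291865
```

View pics/s3.png

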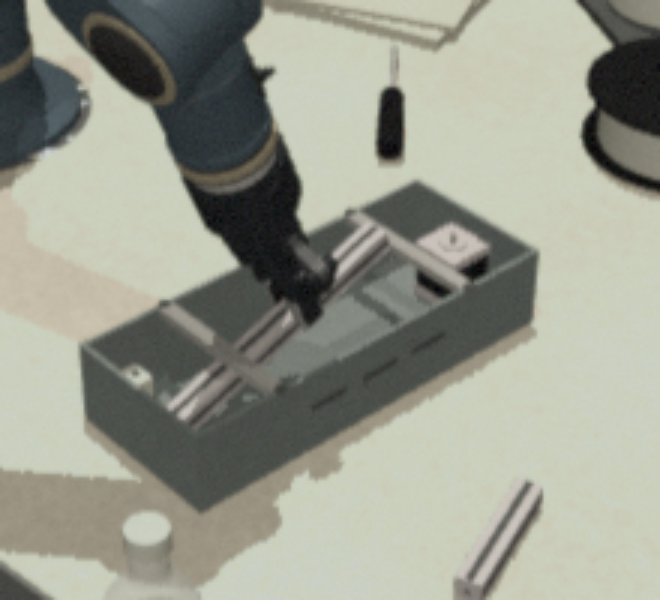

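The bar is tilted 21° with no contact force. Its raised end, around (375,235), is above tie level and its tail at (180,410) is still under the other tie. Now draw along the axis, then lift.

```bash
python3 - <<'E'
from plan import *;from rig import *
import cv2
t=np.deg2rad(21)
def rep(k,hit):
    s=sense();print(k,hit,round(s["time_s"],2),w2c(s["position"]).round(4),s["wrist_force"].round(1),s["ft_torque"].round(2),s["finger_gap"])
for L in (.06,.13):
    hit=move_l(*pose(-.151+L*np.cos(t),.007+L*np.sin(t),21),feed=.06,until_force=8);rep(L,hit)
    if hit: raise SystemExit
p,R=pose(-.151+.13*np.cos(t),.007+.13*np.sin(t),21)
move_l(p+[0,0,.15],R,feed=.08);rep("up",0)
sleep(.5)
a,d=camera("scene");cv2.imwrite("pics/s4.png",a[:,:,::-1])
s=sense();print(abs(s["qd"]).max())
E
```

```text
0.06 False 10.17 [-0.      0.0284  0.1074] [ 0.7  0.2 -1.9] [-0.39  0.03 -0.06] 0.01816130267633428
0.13 False 11.48 [0.     0.0937 0.1325] [ 0.3 -0.1 -0.9] [-0.4   0.02 -0.01] 0.017667797058629066
up 0 13.51 [-2.000e-04  9.420e-02  2.824e-01] [-0.2 -0.3 -1.2] [-0.46  0.03  0.02] 0.017727183221903038
0.0015466278550343
```

View pics/s4.png

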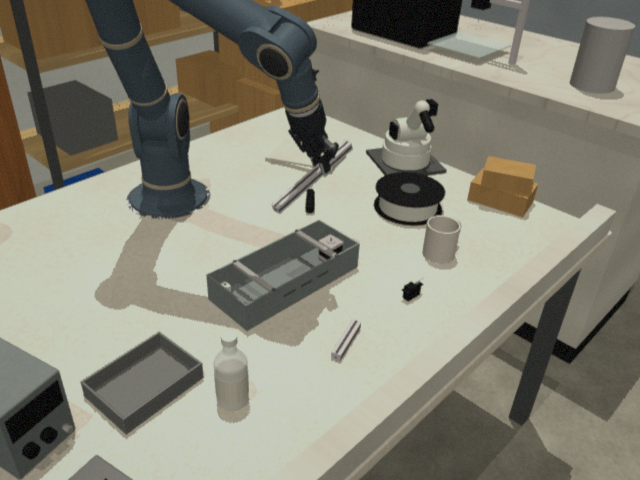

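The profile is held from (277,207) to (350,146), its lowest end about 0.20 m up. The chassis and the other items haven't moved, so I'm handing in.

```bash
python3 -c "
from rig import *
print(finish_job())"
```

```text
the job is handed in; nothing more can be done
None
```

The profile was slid into the terminal pocket, tilted 21° and drawn out with no contact detected. It is held still with its lowest end about 0.13 m above the chassis rim, and the job was handed in at about 14 s.

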